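# Unpin the hasp link of the tea tray set

## Robot

A 7-joint arm with a two-finger parallel gripper is mounted at the origin on the work surface. World frame = base frame: x ahead of the robot, y to its left, z up, the work surface at z = 0. Lengths are in m, angles in rad, forces in N, time in s.
With the tool pointing down it reaches from about 0.35 to 0.775 m from the base axis. Payload 3.1 kg.
Tool frame: the origin (TCP) lies midway between the tips of the shut fingers; the grasp point (between the pads) lies env.hold_point_z behind it (env.hold_point_z is the distance from the TCP to the grasp point, in m); z points along the fingers, y is the direction in which the jaws open and shut (so a half turn about z gives the same grasp; the last joint's range is limited). The gripper opens to 85 mm and grips with 20 to 120 N. Pads are 22 mm wide; open, the fingers measure 114 mm over their backs; the gripper's body (76 mm by 85 mm) begins 54 mm behind the grasp point. The pads swing forward as they close: fully open they stand 13 mm farther back than shut.
Start: joints at [1.195, 0.311, 0.014, 1.512, -0.004, 1.319, -0.027], TCP at [0.18, -0.52, 0.231] pointing down, gripper open.
Joint ranges: [-2.7, 2.7], [-0.3, 1.91], [-1.27, 1.3], [0.12, 2.57], [-1.44, 4.58], [0.2, 2.03], [-3.05, 3.05]. Speed limits (rad/s): [2.79, 2.79, 3.14, 3.14, 3.14, 3.14, 3.14].

## Interface

Orientations are given as a unit quaternion [x, y, z, w].
In Python, from plant import sensors, imaging, ticket, env gives the robot as it stands.
- The arm moves only by the shell command python3 -m pendant 'ROWS'. ROWS is JSON, a list that holds one entry, the list of rows, each a list of 5 numbers: the shift along the world's x, y, z each as a share of 0.2 m, from -1 to 1, then the turn about the world's z as a share of pi rad, from -1 to 1, then the closure, from -1 (fully open) to 1 (shut). In form: [[[tx, ty, tz, turn, hand], ...]]. A call has 1 to 12 rows; each row is the pose to reach, as a shift and turn from the pose commanded when the call began, turning the shorter way round; what a row does not reach only later rows make up. A row lasts 1/12 s, in which the tool goes at most 41.7 mm and 7.16 degrees, less where a joint would pass 70% of its speed; a pose out of reach is approached as far as the arm can. A call with a number of a shift or a turn outside -1 to 1 is refused whole. A call with a gripper value outside its range is refused whole. The fingers move at their own pace and stop on an object; the grip force is fixed at half the most. Time passes only in rows, so rows that repeat a pose let the fingers close. It gives the time, the measured TCP pose, the force and the opening at its end, in the units of the state.
- sensors.get_obs(): the state, without advancing time (a new reading comes with each control period).
- imaging.grab_frame(name): name is "scene" or "top"; returns (picture, depth): 400x640x3 uint8, red, green, blue; 400x640 float32, m along the optical axis (not along the pixel's ray), 0 where there is no reading.
- imaging.camera_info(name): a dict with "fx", "fy", "cx", "cy" (pixels), "k1" (the pictures are not rectified: a ray, as slopes to the right and down, at radius r is drawn at 1 + k1 r^2 times it, then the intrinsics apply), "cam_to_world" (4x4, takes a point from camera to world coordinates). Camera axes: x right, y down, z forward; pixel columns grow to the right and rows downward; lengths in m; the calibration is good to about 2 mm. A picture is of the moment at which its call begins. camera_info takes no time and is no camera call.
- ticket.close_job(): hands the job in, once; it reports no verdict.
The state is a dict: "time_s": time; "q": joint angles; "qvel": joint speeds; "tau": joint torques, N m; "tcp_pos": TCP position; "ee_rot": TCP orientation; "ft_force": force on the tool from outside, world axes, zero at the start; "ft_torque": the same for the moment, N m; "width": finger opening in m.
Only numpy, scipy, OpenCV 4.12 (cv2) and the standard library are available. Lean on these libraries where they do the work, as an engineer would, in place of code of your own. Each camera call takes 0.05 s, during which the arm holds its last target.

## Task

Unlock the bamboo tray set: take the two-pronged fork from the tool tray, straddle the spring bar with it between the lugs and the bar's round collar, and press the collar sideways until the brass link comes off the bar and drops into the bottom tray. Then let the bar spring back and stand the fork upright in its own compartment again; leave the single-pronged tool standing where it is.

Things in the scene. Friction and masses are not known exactly. Their poses are not given: they have to be found in the camera images.
- fork_mid (a point): Centre of the two-pronged fork, 100 mm tall, 20 mm thick (y), z up, standing on its prongs in one of 3 compartments (73 mm in x, 56 in y, 77 apart) of a tray: floor at 5 mm, walls 20 mm high. Steel prongs 45 mm long, 10 wide, 22 mm gap between them in x, 42 over all; above them a 10 mm crosspiece, then a bamboo handle 26 wide, 5 to 50 mm above this point: grip it across y, 28 mm above this point.
- pick_mid (a point): Centre of a similar tool, not wanted: same bamboo handle, 100 mm tall, but a single middle prong 16 mm wide and no wide crosspiece. It stands in another compartment of the same tray; the third compartment holds a whisk with a round head.
- bar: Spring bar, 10 mm thick, on the trays' far side, axis 92 mm up. Origin on the axis; z up. At rest a lug's face is 17 mm to -y, the 44 mm round collar's face 17 mm to +y: fork goes between, prong ends 12 mm below axis. Press to +y, 1.5 to 4.6 N: link is off by 19 mm, stop at 28 mm; springs back. Tray wall 34 mm to -x, top at 96 mm; lug tops 106 mm. Barrel beyond the collar: top 104 mm.
- link: Brass hasp link, an oblong frame 36 mm wide, 64 tall, 10 thick, 40 g; origin at its centre. It hangs on the bar between two wooden lugs, 31 mm to -y of the bar's origin, centre 73 mm above the shelf. With the bar withdrawn it drops 36 mm into the bottom tray, which sticks out below it (floor at 5 mm, rim at 36 mm), and may stand or lie there.
There are look-alikes about, which are no part of the job. Leave any orange look-alike of the part that bears fork_mid alone.

How it is judged:
By the outcome, as a careful person would: the job done as asked, in the order asked, and still so for the second after the job is handed in, with the robot touching nothing.
It also fails if it takes over 45 s, if anything falls off the work surface, if the arm or the gripper's body presses on something with over 40 N, if the wrist force passes 120 N, or if a joint passes its speed limit or range.

## Working session

There is one attempt and no reset: what is moved stays moved. The work goes in short steps, Python scripts to look and compute and a shell command to move; the robot and the scene stay as the last step left them, time stands still between calls to the robot, and variables do not carry over. Pictures are saved under pics/ and viewed, and the job is handed in when it is done.

```bash
ls; mkdir -p pics; cat > h.py <<'E'
import numpy as np,cv2
from plant import sensors,imaging,ticket,env
def snap(n,tag):
    p,d=imaging.grab_frame(n); cv2.imwrite(f'pics/{tag}.png',p[:,:,::-1]); np.save(f'pics/{tag}.npy',d); return p,d
def px(n,u,v,z):
    c=imaging.camera_info(n); x=np.array([(u-c['cx'])/c['fx'],(v-c['cy'])/c['fy']])
    K=np.array([[c['fx'],0,c['cx']],[0,c['fy'],c['cy']],[0,0,1.]])
    q=cv2.undistortPoints(np.array([[[u,v]]],float),K,np.array([c['k1'],0,0,0,0.]))[0,0]
    T=np.array(c['cam_to_world']); return (T@np.array([q[0]*z,q[1]*z,z,1]))[:3]
def cloud(n,d):
    c=imaging.camera_info(n);h,w=d.shape
    K=np.array([[c['fx'],0,c['cx']],[0,c['fy'],c['cy']],[0,0,1.]])
    u,v=np.meshgrid(np.arange(w),np.arange(h))
    q=cv2.undistortPoints(np.stack([u,v],-1).reshape(-1,1,2).astype(float),K,np.array([c['k1'],0,0,0,0.]))[:,0]
    z=d.reshape(-1); P=np.stack([q[:,0]*z,q[:,1]*z,z,np.ones_like(z)],1)
    return (P@np.array(c['cam_to_world']).T)[:,:3].reshape(h,w,3)
E
python3 - <<'E'
from h import *
for n in('scene','top'):
    snap(n,n+'0'); c=imaging.camera_info(n); print(n,c)
print(sensors.get_obs(),env.hold_point_z)
E
```

```text
pics
scene {'fx': 508.6207219061621, 'fy': 508.6207219061621, 'cx': 323.1642286125747, 'cy': 199.78298513242922, 'k1': -0.06700010316618743, 'cam_to_world': array([[-0.85778138,  0.36365036, -0.36327609,  0.89624643],
       [ 0.51354002,  0.57592914, -0.63606782,  0.62847517],
       [-0.02208501, -0.73216395, -0.6807703 ,  0.82854661],
       [ 0.        ,  0.        ,  0.        ,  1.        ]])}
top {'fx': 398.272511124333, 'fy': 398.272511124333, 'cx': 311.35478724928424, 'cy': 206.8280903001451, 'k1': -0.10275133115184436, 'cam_to_world': array([[ 0.00798462, -0.98374187,  0.17941062,  0.34821651],
       [-0.99993359, -0.00934582, -0.00674314, -0.03592317],
       [ 0.00831025, -0.17934487, -0.98375117,  0.92027611],
       [ 0.        ,  0.        ,  0.        ,  1.        ]])}
{'time_s': 0.1, 'q': array([ 1.19528801,  0.31165853,  0.01400155,  1.51292544, -0.00439049,
        1.31917444, -0.02718459]), 'qvel': array([-0.00027875, -0.0019451 ,  0.00016765, -0.00449474, -0.00022362,
       -0.00092719, -0.00022288]), 'tau': array([ 5.12989664e-04, -3.80854404e+01,  1.46286339e-01, -2.31239927e+01,
        1.21150981e-02,  8.21196008e-03, -2.00136219e-05]), 'tcp_pos': array([ 0.17999383, -0.51901775,  0.23031106]), 'ee_rot': array([ 9.86096096e-01,  1.66172649e-01, -2.27200187e-04, -1.04314083e-03]), 'ft_force': array([ 0.2522888 , -1.08512719, -0.1612769 ]), 'ft_torque': array([0.0150695 , 0.01009675, 0.05705036]), 'width': 0.08558732511694626} 0.0187
```

View pics/scene0.png

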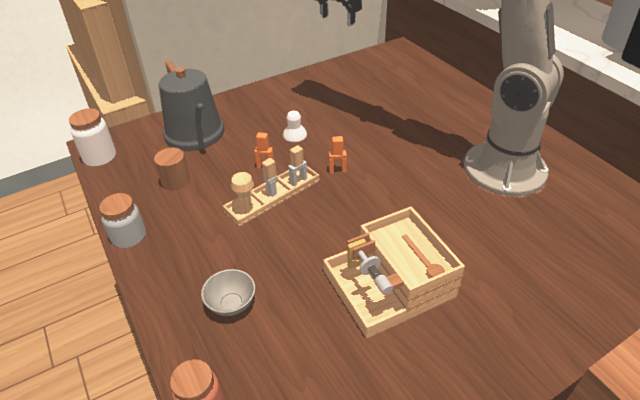

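View pics/top0.png

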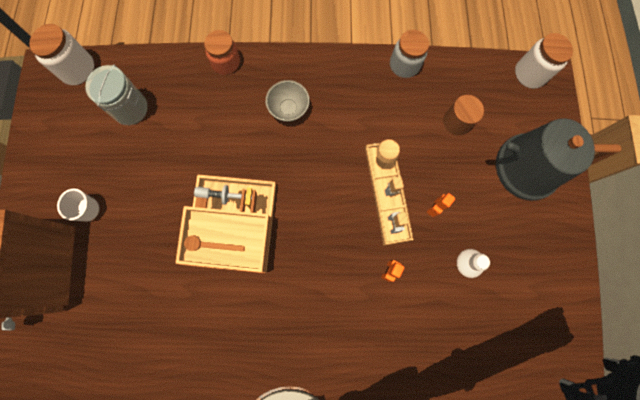

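```bash
python3 - <<'E'
from h import *
a=cv2.imread('pics/scene0.png'); b=cv2.imread('pics/top0.png')
cv2.imwrite('pics/c1.png',cv2.resize(a[120:230,215:365],None,fx=5,fy=5,interpolation=cv2.INTER_CUBIC))
cv2.imwrite('pics/c2.png',cv2.resize(a[200:335,315:470],None,fx=5,fy=4.4,interpolation=cv2.INTER_CUBIC))
cv2.imwrite('pics/c3.png',cv2.resize(b[130:280,340:460],None,fx=4,fy=4,interpolation=cv2.INTER_CUBIC))
cv2.imwrite('pics/c4.png',cv2.resize(b[165:280,170:285],None,fx=5,fy=5,interpolation=cv2.INTER_CUBIC))
E
```

```text
(no output)
```

View pics/c1.png

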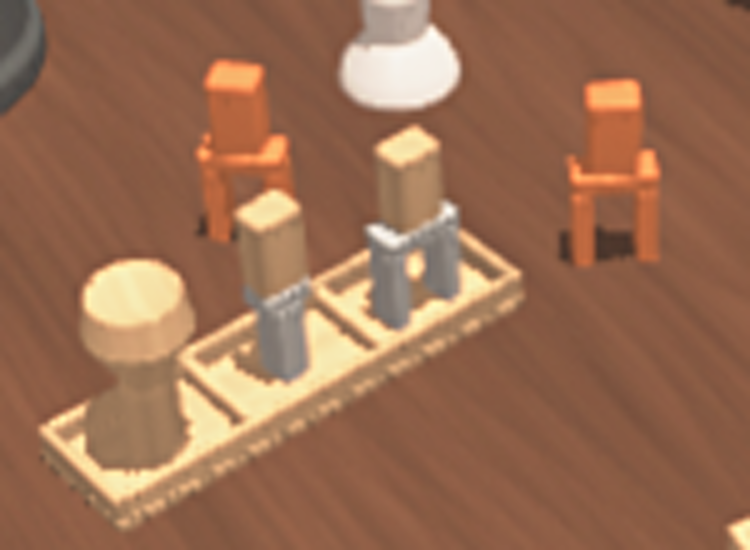

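View pics/c2.png

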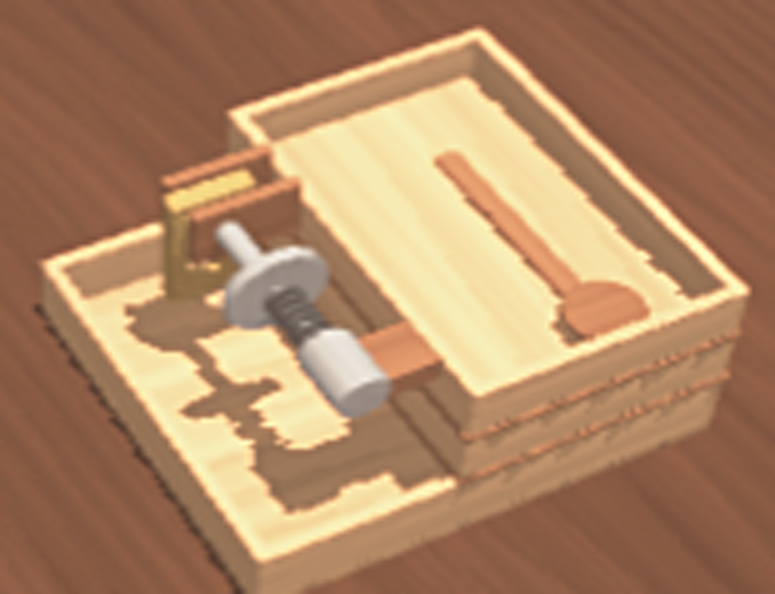

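View pics/c3.png

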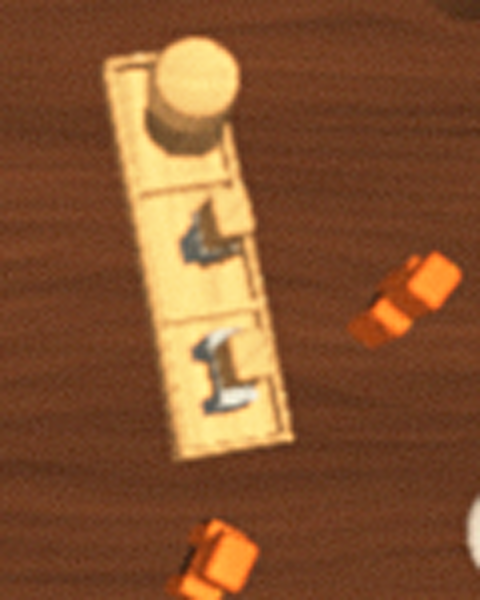

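View pics/c4.png

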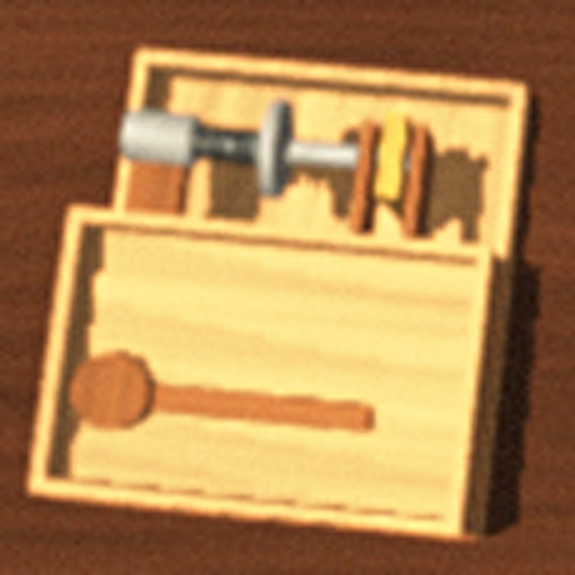

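Candidates in the scene view: (297,163) has a bamboo handle and two steel prongs; (269,176) has bamboo and a single prong, so it is the pick; (264,150) and (337,155) are orange look-alikes; (241,190) is the whisk. In crop c1 the two prongs show clearly at (297,163), so I choose that one. The bar runs from (361,250) to (388,285) in the scene view, with the link near (352,248).

```bash
python3 - <<'E'
from h import *
S=cloud('scene',np.load('pics/scene0.npy'));T=cloud('top',np.load('pics/top0.npy'))
for n,C in(('scene',S),('top',T)):
    print(n)
    P=C.reshape(-1,3); P=P[np.isfinite(P).all(1)]
    f=px('scene',297,153,np.load('pics/scene0.npy')[153,297]) 
    if n=='scene': print('top px',f)
    m=(np.abs(P[:,0]-f[0])<.05)&(np.abs(P[:,1]-f[1])<.05)
    for lo,hi in((.06,.098),(.098,.115)):
        Q=P[m&(P[:,2]>lo)&(P[:,2]<hi)]
        if len(Q)>5: print(lo,len(Q),Q.mean(0),cv2.minAreaRect((Q[:,:2]*1000).astype(np.float32)))
    # tray (walls/floor)
    Q=P[(np.abs(P[:,0]-f[0]-.06)<.2)&(np.abs(P[:,1]-f[1])<.09)&(P[:,2]>.018)&(P[:,2]<.03)]
    print('tray rim',len(Q),cv2.minAreaRect((Q[:,:2]*1000).astype(np.float32)))
# bar region
t=px('top',238,196,np.load('pics/top0.npy')[196,238]);print('bar px top',t)
g=px('scene',361,247,np.load('pics/scene0.npy')[247,361]);print('bar px scene',g)
E
```

```text
scene
top px [ 0.47644629 -0.22343139  0.09960637]
0.06 172 [ 0.47640569 -0.22665994  0.07768523] ((473.8313903808594, -231.38662719726562), (38.50951385498047, 21.58931541442871), 5.1909098625183105)
0.098 83 [ 0.47414636 -0.23095724  0.10368286] ((473.5931396484375, -232.076416015625), (28.877235412597656, 21.85177993774414), 11.685853958129883)
tray rim 525 ((512.1619873046875, -226.3160858154297), (317.79925537109375, 79.02125549316406), 5.953985214233398)
top
0.06 90 [ 0.47168213 -0.2259891   0.07465906] ((475.321044921875, -229.8424072265625), (42.00849914550781, 19.382041931152344), 12.19084358215332)
0.098 122 [ 0.47496472 -0.2301534   0.10457231] ((475.592041015625, -230.76417541503906), (25.88039779663086, 20.287578582763672), 10.242685317993164)
tray rim 500 ((508.6202392578125, -226.40130615234375), (324.0754089355469, 80.18150329589844), 5.413762092590332)
bar px top [0.52031641 0.11396295 0.09632621]
bar px scene [0.51670494 0.10327674 0.10445195]
```

```bash
python3 - <<'E'
from h import *
np.set_printoptions(precision=4,suppress=True)
for n in('scene','top'):
    C=cloud(n,np.load(f'pics/{n}0.npy'));P=C.reshape(-1,3)
    Q=P[(P[:,0]>.4)&(P[:,0]<.68)&(P[:,1]>-.30)&(P[:,1]<-.15)&(P[:,2]>.010)&(P[:,2]<.024)]
    q=(Q[:,:2]*1000).astype(np.float32); print(n,cv2.minAreaRect(q))
    # top-face of lid tray : box rims z .09-.1
    B=P[(P[:,0]>.3)&(P[:,0]<.62)&(P[:,1]>.0)&(P[:,1]<.35)]
    R=B[(B[:,2]>.091)&(B[:,2]<.1)&(B[:,0]<.49)]; print('upper tray',len(R),cv2.minAreaRect((R[:,:2]*1000).astype(np.float32)))
    R=B[(B[:,2]>.03)&(B[:,2]<.04)]; print('bottom rim',cv2.minAreaRect((R[:,:2]*1000).astype(np.float32)))
    R=B[(B[:,2]>.1)]; print('high',len(R),R.min(0),R.max(0))
P=cloud('top',np.load('pics/top0.npy')); 
for v in range(184,214,2): print(v,[f'{P[v,u,0]*1e3:.0f},{P[v,u,1]*1e3:.0f},{P[v,u,2]*1e3:.0f}' for u in range(196,260,4)])
E
python3 - <<'E'
import cv2
b=cv2.imread('pics/top0.png')
cv2.imwrite('pics/c5.png',cv2.resize(b[178:218,190:262],None,fx=11,fy=11,interpolation=cv2.INTER_CUBIC))
E
```

```text
scene ((548.99951171875, -224.37991333007812), (242.76231384277344, 72.81794738769531), 9.978555679321289)
upper tray 855 ((430.3772277832031, 142.62098693847656), (182.95118713378906, 126.83557891845703), 85.72586059570312)
bottom rim ((469.92156982421875, 140.73995971679688), (183.0205078125, 209.15121459960938), 84.78976440429688)
high 546 [0.4833 0.0754 0.1   ] [0.5435 0.2065 0.1167]
top ((551.3809204101562, -222.45834350585938), (238.85008239746094, 66.0690689086914), 9.621166229248047)
upper tray 665 ((431.4305114746094, 145.02484130859375), (181.49546813964844, 122.88770294189453), 85.40681457519531)
bottom rim ((472.2857360839844, 140.12753295898438), (181.3310546875, 207.99761962890625), 85.4315414428711)
high 445 [0.4169 0.0553 0.1   ] [0.5444 0.2286 0.1152]
184 ['560,224,35', '564,218,22', '568,214,3', '568,203,5', '568,194,4', '568,184,6', '568,174,6', '544,143,104', '568,155,6', '568,146,8', '568,136,6', '568,127,5', '569,118,4', '568,108,7', '568,98,8', '567,88,12']
186 ['556,223,35', '559,218,20', '563,212,7', '562,203,8', '563,193,7', '563,184,5', '563,174,5', '538,14
[... 2338 characters left out ...]
3', '497,82,106', '516,87,4']
208 ['494,202,96', '493,193,99', '494,186,94', '494,176,98', '510,190,7', '510,181,6', '510,172,5', '510,162,5', '510,153,6', '510,143,8', '510,134,7', '493,107,106', '496,102,88', '511,106,4', '493,82,107', '511,87,4']
210 ['492,206,82', '491,195,90', '490,185,96', '489,176,99', '490,168,97', '490,159,97', '490,151,95', '490,142,98', '490,134,97', '505,143,7', '505,133,8', '489,107,106', '492,102,84', '506,105,8', '489,82,106', '507,87,3']
212 ['489,209,73', '490,201,69', '490,192,68', '490,183,71', '488,172,80', '488,162,84', '487,153,88', '486,142,97', '485,133,99', '486,126,95', '486,117,97', '486,108,97', '486,100,96', '486,91,97', '486,82,100', '502,87,5']
```

View pics/c5.png

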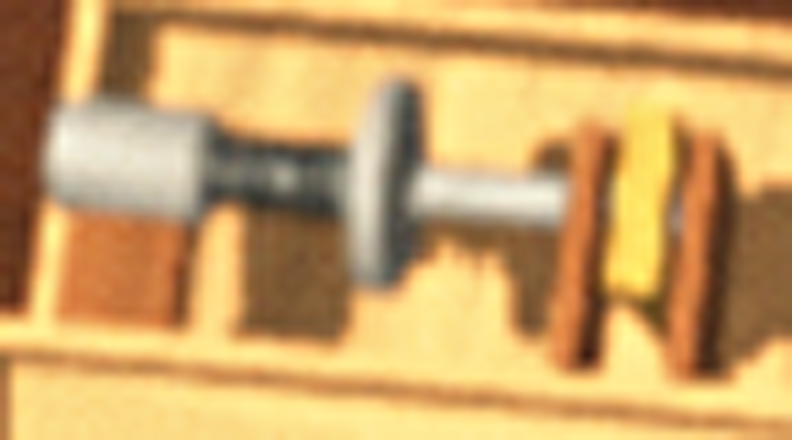

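```bash
python3 - <<'E'
from h import *
for n in('scene','top'):
    C=cloud(n,np.load(f'pics/{n}0.npy'));I=cv2.imread(f'pics/{n}0.png').astype(int)
    m=(I[:,:,2]>150)&(I[:,:,1]<110)&(I[:,:,0]<60)&(np.hypot(C[:,:,0]-.47,C[:,:,1]+.24)<.16)&(C[:,:,2]>.01)
    k,l=cv2.connectedComponents(m.astype(np.uint8))
    for i in range(1,k):
        P=C[l==i]
        if len(P)>20: print(n,P.min(0),P.max(0))
C=cloud('top',np.load('pics/top0.npy')); P=C.reshape(-1,3)
Q=P[(P[:,0]>.15)&(P[:,0]<.45)&(P[:,1]>-.48)&(P[:,1]<-.3)&(P[:,2]>.03)];print(Q.min(0),Q.max(0))
Q=P[(P[:,0]>.58)&(P[:,0]<.68)&(P[:,1]>-.30)&(P[:,1]<-.15)];print(Q.max(0))
E
python3 -m pendant '[[[0.2,0.2,0,-0.02,-1],[0.4,0.4,0,-0.04,-1],[0.6,0.6,0,-0.05,-1],[0.8,0.8,0,-0.05,-1],[1,1,0,-0.05,-1],[1,1,0,-0.05,-1]]]'
```

```text
top [ 0.50250593 -0.34150595  0.01985106] [ 0.5387755  -0.31844755  0.10134471]
top [ 0.49559409 -0.32908396  0.01097113] [ 0.51334524 -0.31369385  0.05151599]
top [ 0.34723379 -0.22473342  0.02499929] [ 0.38823186 -0.20142545  0.09956239]
[ 0.15629216 -0.47997902  0.03022251] [ 0.40520166 -0.39687809  0.40360462]
[ 0.67993239 -0.15026573  0.10554457]
time_s: 0.6
tcp_pos: [0.3578, -0.341, 0.231]
ee_rot: [0.996, 0.088, -0.0, -0.0]
ft_force: [1.2, -0.7, -0.7]
width: 0.0853
```

```bash
python3 -m pendant '[[[0.2,0.2,0,0,-1],[0.4,0.4,0,0,-1],[0.473,0.443,0,0,-1],[0.473,0.443,-0.1,0,-1],[0.473,0.443,-0.3,0,-1],[0.473,0.443,-0.4,0,-1],[0.473,0.443,-0.4,0,-1],[0.473,0.443,-0.4,0,-1]]]'
python3 - <<'E'
from h import *
a,d=snap('scene','s1'); b,d=snap('top','t1'); print(sensors.get_obs()['tcp_pos'])
x=cv2.resize(cv2.imread('pics/s1.png')[90:220,215:365],None,fx=4,fy=4);y=cv2.resize(cv2.imread('pics/t1.png')[150:280,340:400+40],None,fx=2,fy=4)
cv2.imwrite('pics/c6.png',np.hstack([x,y]))
E
```

```text
time_s: 1.27
tcp_pos: [0.4505, -0.2538, 0.1502]
ee_rot: [0.996, 0.088, -0.001, -0.001]
ft_force: [-0.5, 0.0, 0.3]
width: 0.0854
[ 0.4526176  -0.25507748  0.15287924]
```

View pics/c6.png

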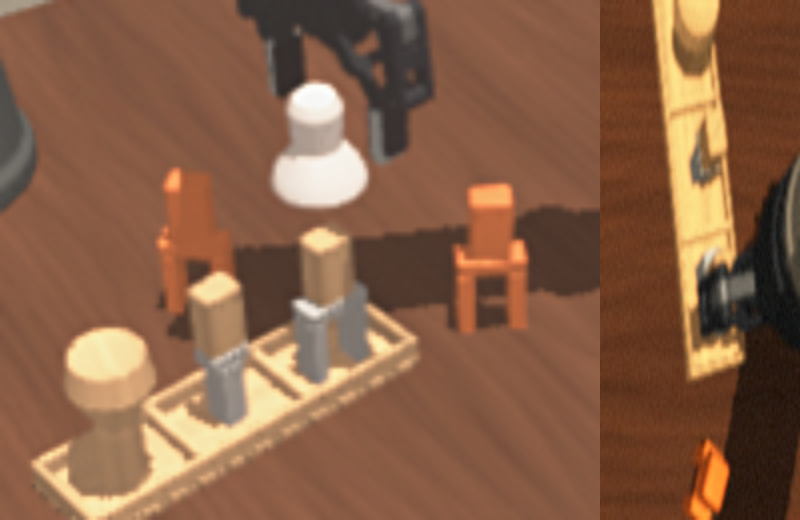

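The open gripper is above the fork, about 23 mm short in x and y. The fork stands untouched at about (295,160) in the scene view. Next I correct the offset and check before going down.

```bash
python3 -m pendant '[[[0.11,0.118,0,0,-1],[0.11,0.118,0,0,-1],[0.11,0.118,-0.1,0,-1],[0.11,0.118,-0.1,0,-1],[0.11,0.118,-0.1,0,-1]]]'
python3 - <<'E'
from h import *
a,d=snap('scene','s2'); print(sensors.get_obs()['tcp_pos'])
cv2.imwrite('pics/c7.png',cv2.resize(cv2.imread('pics/s2.png')[90:220,215:365],None,fx=5,fy=4.5))
E
```

```text
time_s: 1.78
tcp_pos: [0.4735, -0.231, 0.1321]
ee_rot: [0.996, 0.088, 0.0, 0.0]
ft_force: [-0.1, 0.4, 0.2]
width: 0.0853
[ 0.47398869 -0.23138989  0.13261128]
```

View pics/c7.png

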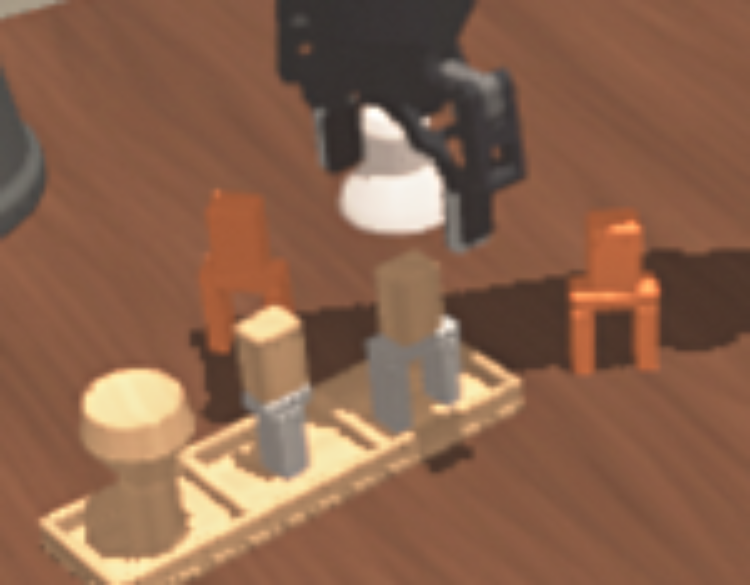

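The jaws straddle the fork handle at about (297,153), aligned with it. I go down and close.

```bash
python3 -m pendant '[[[0.003,0,-0.17,0,-1],[0.003,0,-0.34,0,-1],[0.003,0,-0.34,0,-1],[0.003,0,-0.34,0,0.2],[0.003,0,-0.34,0,1],[0.003,0,-0.34,0,1],[0.003,0,-0.34,0,1],[0.003,0,-0.34,0,1],[0.003,0,-0.34,0,1],[0.003,0,-0.34,0,1],[0.003,0,-0.34,0,1],[0.003,0,-0.34,0,1]]]'
```

```text
time_s: 2.83
tcp_pos: [0.4751, -0.2312, 0.0646]
ee_rot: [0.996, 0.088, 0.001, 0.001]
ft_force: [-0.1, -0.1, 6.3]
width: 0.0194
```

```bash
python3 - <<'E'
from h import *
a,d=snap('scene','s3'); o=sensors.get_obs();print(o['tcp_pos'],o['width'],o['ft_force'])
cv2.imwrite('pics/c8.png',cv2.resize(cv2.imread('pics/s3.png')[90:220,215:365],None,fx=5,fy=4.5))
E
```

```text
[ 0.47516792 -0.23115719  0.06457556] 0.01982166129497541 [-0.8256042  -0.99486239  6.31160349]
```

View pics/c8.png

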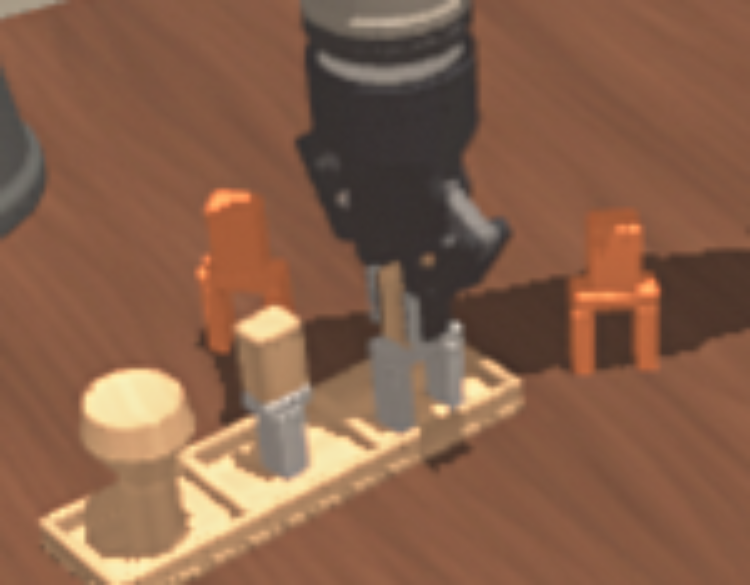

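The fork is gripped: opening 19.8 mm, pads on the handle just above the crosspiece at (297,168), fork still upright. I lift it.

```bash
python3 -m pendant '[[[0,0,0.15,0,1],[0,0,0.35,0,1],[0,0,0.55,0,1],[0,0,0.7,0,1],[0,0,0.8,0,1],[0,0.2,0.8,-0.03,1],[0,0.4,0.8,-0.06,1],[0.05,0.6,0.8,-0.081,1],[0.1,0.8,0.8,-0.081,1],[0.1,0.9,0.8,-0.081,1],[0.1,0.9,0.8,-0.081,1],[0.1,0.9,0.8,-0.081,1]]]'
```

```text
time_s: 3.88
tcp_pos: [0.4937, -0.0488, 0.2229]
ee_rot: [0.999, -0.037, -0.001, 0.0]
ft_force: [-0.0, -1.0, -0.7]
width: 0.0194
```

```bash
python3 -m pendant '[[[0.04,0.2,0,0,1],[0.08,0.4,0,0,1],[0.12,0.6,0,-0.002,1],[0.137,0.75,0,-0.002,1],[0.137,0.85,0,-0.002,1],[0.137,0.85,0,-0.002,1],[0.137,0.85,0,-0.002,1],[0.137,0.85,0,-0.002,1]]]'
python3 - <<'E'
from h import *
snap('scene','s4');snap('top','t4'); print(sensors.get_obs()['tcp_pos'])
x=cv2.resize(cv2.imread('pics/s4.png')[150:340,300:460],None,fx=3,fy=3);y=cv2.resize(cv2.imread('pics/t4.png')[150:280,180:280],None,fx=3,fy=570/130)
cv2.imwrite('pics/c9.png',np.hstack([x,y]))
E
```

```text
time_s: 4.55
tcp_pos: [0.5219, 0.1164, 0.2227]
ee_rot: [0.999, -0.044, -0.0, 0.001]
ft_force: [0.7, 0.0, -1.2]
width: 0.0191
[0.52200426 0.11626307 0.22296316]
```

View pics/c9.png

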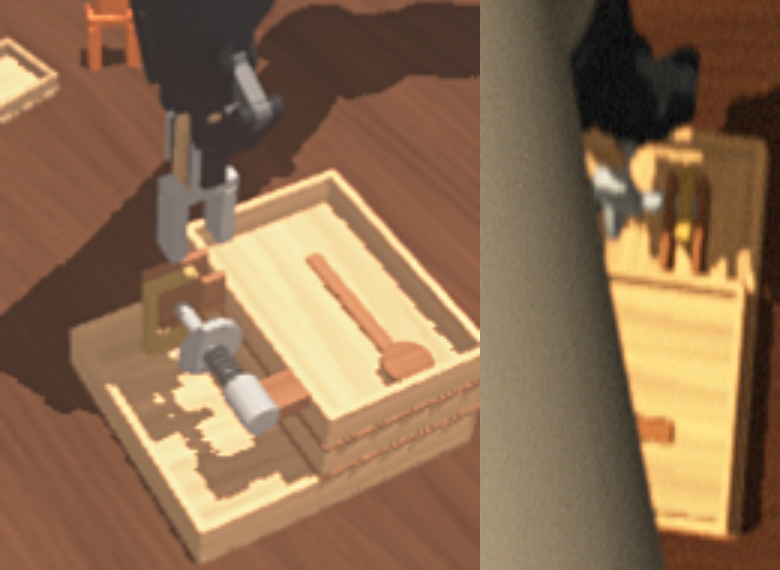

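```bash
python3 - <<'E'
from h import *
np.set_printoptions(precision=4,suppress=True)
C=cloud('scene',np.load('pics/s4.npy'));P=C.reshape(-1,3)
Q=P[(np.abs(P[:,0]-.52)<.035)&(np.abs(P[:,1]-.117)<.03)&(P[:,2]>.13)&(P[:,2]<.205)]
print('fork',len(Q),Q.min(0),Q.max(0),cv2.minAreaRect((Q[:,:2]*1000).astype(np.float32)))
L=Q[Q[:,2]<.19];print(np.percentile(L,[2,98],axis=0))
for n,f in(('scene','scene0'),('scene','s4'),('top','top0')):
    P=cloud(n,np.load(f'pics/{f}.npy')).reshape(-1,3)
    for y0 in(.108,.114,.120,.126,.132):
        B=P[(np.abs(P[:,1]-y0)<.003)&(np.abs(P[:,0]-.52)<.012)&(P[:,2]>.08)&(P[:,2]<.104)]
        if len(B)>3:print(n,f,y0,len(B),B.mean(0),B[:,0].min(),B[:,0].max(),B[:,2].max())
    B=P[(P[:,1]>.13)&(P[:,1]<.15)&(P[:,2]>.105)];print('collar top',len(B),B.mean(0),B[:,1].min())
    B=P[(P[:,1]>.098)&(P[:,1]<.114)&(P[:,2]>.1)&(np.abs(P[:,0]-.515)<.025)];print('lug',len(B),B.mean(0),np.percentile(B[:,1],[5,95]))
E
```

```text
fork 307 [0.499  0.1061 0.1628] [0.5414 0.1295 0.2046] ((519.697509765625, 116.73993682861328), (22.48012351989746, 42.84657669067383), 85.45428466796875)
[[0.4999 0.1067 0.1642]
 [0.5408 0.1285 0.1896]]
scene scene0 0.108 18 [0.5191 0.1074 0.0968] 0.5087574409413729 0.5270716668615004 0.10157469835413668
scene scene0 0.114 18 [0.5209 0.114  0.0958] 0.5144658472502832 0.5248930264032676 0.09949680439361386
scene scene0 0.12 12 [0.5212 0.1205 0.0959] 0.5155325782179436 0.5250623087199895 0.09841731587125357
scene scene0 0.126 8 [0.5227 0.1247 0.0964] 0.5191855244886667 0.5260541255526523 0.09778008647203695
collar top 81 [0.524  0.1421 0.1103] 0.13546021201515512
lug 88 [0.5127 0.1028 0.1047] [0.0992 0.1063]
scene s4 0.108 21 [0.52   0.1071 0.0951] 0.508866343721281 0.5312273521533609 0.10180144067892116
scene s4 0.114 15 [0.5208 0.1141 0.0958] 0.5140596301211773 0.5247685047111337 0.09773748254041215
scene s4 0.12 13 [0.5212 0.1203 0.0959] 0.5155520441720916 0.5253776693638859 0.0990198853421489
scene s4 0.126 8 [0.5223 0.1246 0.0964] 0.5195390050655042 0.5250032502547626 0.0982270211296511
collar top 4300 [0.5365 0.1415 0.4493] 0.13000181632676638
lug 437 [0.5278 0.1059 0.2307] [0.0997 0.1126]
top top0 0.108 6 [0.522  0.109  0.0969] 0.518068609312517 0.5249011923025908 0.09875266804374061
top top0 0.114 15 [0.5224 0.114  0.0967] 0.5179782232983211 0.5274258821393332 0.10097452280317687
top top0 0.12 14 [0.5222 0.1204 0.0959] 0.5184469516030527 0.5272153590111371 0.09804045828626362
top top0 0.126 12 [0.5233 0.126  0.0964] 0.5185283800553101 0.5275376031223369 0.09987641588069951
top top0 0.132 12 [0.5238 0.132  0.0969] 0.5199563160070512 0.5291001097562238 0.10019939733900562
collar top 57 [0.5241 0.1429 0.111 ] 0.1390728693181885
lug 69 [0.5123 0.1033 0.1057] [0.0998 0.1072]
```

The fork is upright over the bar, with its tips at about z = 0.163. Bar and fork agree in x to about 1 mm, and y needs +5 mm to centre in the gap. I go down.

```bash
python3 -m pendant '[[[0.005,0.026,0,0,1],[0.005,0.026,-0.05,0,1],[0.005,0.026,-0.15,0,1],[0.005,0.026,-0.22,0,1],[0.005,0.026,-0.25,0,1],[0.005,0.026,-0.25,0,1],[0.005,0.026,-0.25,0,1]]]'
python3 - <<'E'
from h import *
snap('scene','s5');snap('top','t5');o=sensors.get_obs(); print(o['tcp_pos'],o['ft_force'])
x=cv2.resize(cv2.imread('pics/s5.png')[190:310,315:415],None,fx=5,fy=5)
cv2.imwrite('pics/c10.png',x)
E
```

```text
time_s: 5.23
tcp_pos: [0.5226, 0.1244, 0.1731]
ee_rot: [0.999, -0.042, -0.0, 0.0]
ft_force: [-0.7, 1.0, -1.5]
width: 0.0194
[0.52335886 0.12478667 0.17425221] [ 0.44465897 -0.65813253  0.11922595]
```

View pics/c10.png

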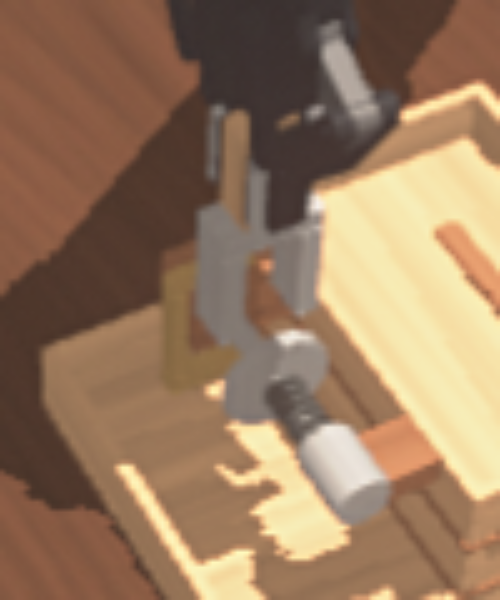

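The fork tips are just above the lug tops and collar, and y is about 3 mm too far toward the collar. I correct y first, then descend.

```bash
python3 -m pendant '[[[0,-0.016,0,0,1],[0,-0.016,0,0,1],[0,-0.016,0,0,1],[0,-0.016,-0.01,0,1],[0,-0.016,-0.03,0,1],[0,-0.016,-0.06,0,1],[0,-0.016,-0.06,0,1],[0,-0.016,-0.06,0,1]]]'
python3 - <<'E'
from h import *
snap('scene','s6');o=sensors.get_obs(); print(o['tcp_pos'],o['ft_force'],o['ee_rot'])
x=cv2.resize(cv2.imread('pics/s6.png')[190:310,315:415],None,fx=5,fy=5)
cv2.imwrite('pics/c11.png',x)
E
```

```text
time_s: 6.0
tcp_pos: [0.522, 0.1212, 0.1605]
ee_rot: [0.999, -0.042, -0.001, 0.0]
ft_force: [-0.6, 0.2, -2.1]
width: 0.0194
[0.52236641 0.12134069 0.1608818 ] [-0.24641121 -0.35078231 -0.68645262] [ 9.99122384e-01 -4.18841938e-02 -4.14287210e-04  6.95491653e-05]
```

View pics/c11.png

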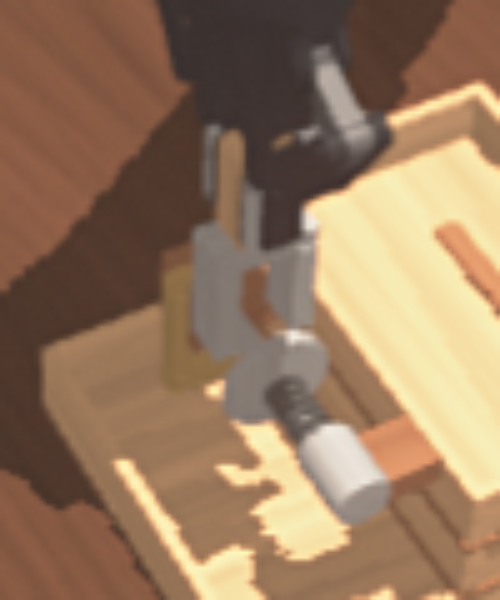

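No contact, and the fork has entered between the lug and the collar. I continue to working depth.

```bash
python3 -m pendant '[[[0,0,-0.02,0,1],[0,0,-0.05,0,1],[0,0,-0.08,0,1],[0,0,-0.105,0,1],[0,0,-0.105,0,1],[0,0,-0.105,0,1],[0,0,-0.105,0,1]]]'
python3 - <<'E'
from h import *
snap('scene','s7');o=sensors.get_obs(); print(o['tcp_pos'],o['ft_force'],o['ee_rot'])
x=cv2.resize(cv2.imread('pics/s7.png')[190:310,315:415],None,fx=5,fy=5)
cv2.imwrite('pics/c12.png',x)
E
```

```text
time_s: 6.63
tcp_pos: [0.5227, 0.1214, 0.1403]
ee_rot: [0.999, -0.042, 0.0, -0.0]
ft_force: [-0.3, 0.3, -0.2]
width: 0.0195
[0.5228307  0.12146675 0.14052404] [-0.57978065  0.1127307  -0.69922517] [ 9.99121292e-01 -4.19115566e-02  2.36723513e-04 -9.42662996e-05]
```

View pics/c12.png

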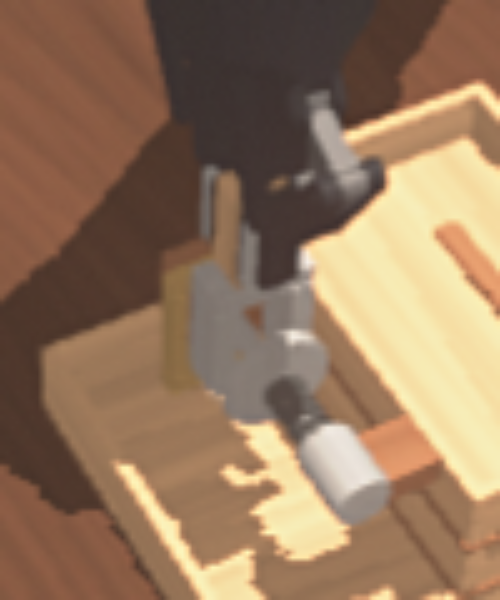

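The prongs straddle the bar at depth with no side force. Now I press the collar to +y in small steps.

```bash
python3 -m pendant '[[[0.002,0.025,0,0,1],[0.004,0.05,0,0,1],[0.006,0.075,0,0,1],[0.008,0.1,0,0,1],[0.01,0.125,0,0,1],[0.011,0.14,0,0,1],[0.012,0.15,0,0,1],[0.012,0.15,0,0,1],[0.012,0.15,0,0,1]]]'
python3 - <<'E'
from h import *
snap('scene','s8');o=sensors.get_obs(); print(o['tcp_pos'],o['ft_force'],o['ee_rot'])
x=cv2.resize(cv2.imread('pics/s8.png')[190:310,315:415],None,fx=5,fy=5)
cv2.imwrite('pics/c13.png',x)
E
```

```text
time_s: 7.43
tcp_pos: [0.5253, 0.1507, 0.1404]
ee_rot: [0.999, -0.042, 0.0, 0.0]
ft_force: [1.2, -4.5, 0.8]
width: 0.0193
[0.52524126 0.15061301 0.14029186] [ 0.66949655 -3.7015405  -0.37285086] [ 9.99105893e-01 -4.22755444e-02  1.15475432e-04  4.24107101e-04]
```

View pics/c13.png

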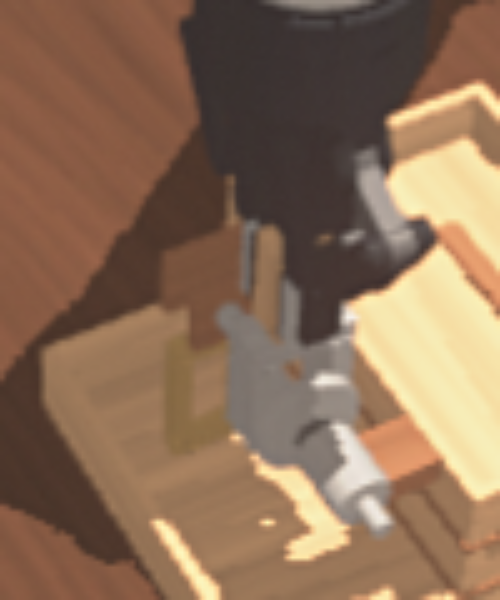

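The link has dropped: the brass frame is now at crop (170–230, 335–450), below the lugs, with the bar tip retracted. I verify its height before releasing the bar.

```bash
python3 - <<'E'
from h import *
for f in('scene0','s8'):
    C=cloud('scene',np.load(f'pics/{f}.npy'));I=cv2.imread(f'pics/{f}.png').astype(int)
    h=cv2.cvtColor(I.astype(np.uint8),cv2.COLOR_BGR2HSV)
    m=(C[:,:,0]>.51)&(C[:,:,0]<.56)&(C[:,:,1]>.075)&(C[:,:,1]<.10)&(C[:,:,2]>.012)&(C[:,:,2]<.13)&(h[:,:,1]>110)&(h[:,:,0]>17)
    P=C[m]; print(f,len(P),P.min(0),P.max(0),P.mean(0))
E
```

```text
scene0 47 [0.51067642 0.08365938 0.04781823] [0.53492719 0.09454317 0.1081047 ] [0.52252701 0.09002176 0.10425537]
s8 1 [0.5327022  0.09051038 0.06975087] [0.5327022  0.09051038 0.06975087] [0.5327022  0.09051038 0.06975087]
```

The link top is at z≈0.070, where it was about 0.105, so it is down. I release the bar slowly to the gap centre, then lift out.

```bash
python3 -m pendant '[[[-0.002,-0.025,0,0,1],[-0.004,-0.05,0,0,1],[-0.006,-0.075,0,0,1],[-0.008,-0.1,0,0,1],[-0.01,-0.125,0,0,1],[-0.011,-0.14,0,0,1],[-0.012,-0.147,0,0,1],[-0.012,-0.147,0,0,1],[-0.012,-0.147,0,0,1],[-0.012,-0.147,0,0,1]]]'
python3 - <<'E'
from h import *
snap('scene','s9');o=sensors.get_obs(); print(o['tcp_pos'],o['ft_force'],o['ee_rot'])
x=cv2.resize(cv2.imread('pics/s9.png')[190:310,315:415],None,fx=5,fy=5)
cv2.imwrite('pics/c14.png',x)
E
```

```text
time_s: 8.32
tcp_pos: [0.5224, 0.1228, 0.1403]
ee_rot: [0.999, -0.041, -0.0, -0.0]
ft_force: [-0.5, -0.1, -0.8]
width: 0.0194
[0.52248379 0.1227365  0.14032931] [-0.26610357  0.34582308 -0.44918212] [ 9.99138986e-01 -4.14869112e-02 -4.78495968e-05 -3.46581231e-04]
```

View pics/c14.png

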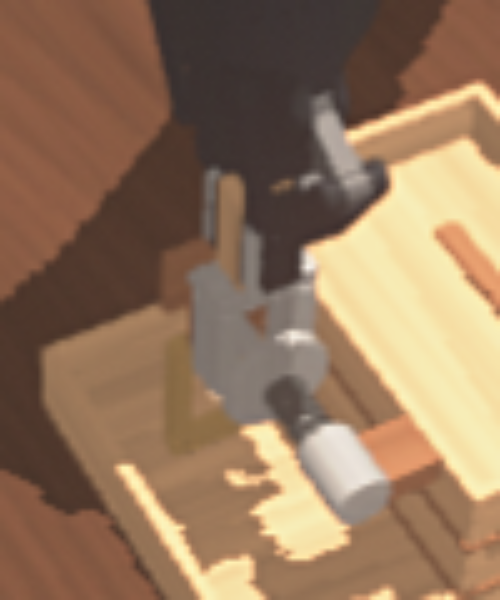

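The bar is back, with the barrel end flush and the collar at its old place. The link stays below and there is no force. I lift out and travel back.

```bash
python3 -m pendant '[[[0,0,0.05,0,1],[0,0,0.15,0,1],[0,0,0.25,0,1],[0,0,0.35,0,1],[0,0,0.42,0,1],[0,0,0.42,0,1],[0,-0.2,0.42,0.03,1],[-0.05,-0.4,0.42,0.06,1],[-0.1,-0.6,0.42,0.079,1],[-0.15,-0.8,0.42,0.079,1],[-0.15,-0.8,0.42,0.079,1],[-0.15,-0.8,0.42,0.079,1]]]'
```

```text
time_s: 9.37
tcp_pos: [0.4916, -0.0419, 0.2236]
ee_rot: [0.997, 0.078, -0.001, 0.001]
ft_force: [0.0, -0.2, -1.4]
width: 0.0191
```

```bash
python3 - <<'E'
from h import *
snap('scene','s10');snap('top','t10');o=sensors.get_obs(); print(o['tcp_pos'],o['ee_rot'],o['width'])
x=cv2.resize(cv2.imread('pics/s10.png')[120:320,210:460],None,fx=3.2,fy=3)
cv2.imwrite('pics/c15.png',x)
E
```

```text
[ 0.49244308 -0.0369731   0.22401045] [ 9.96604188e-01  8.23384509e-02 -1.63280587e-04 -6.67921986e-04] 0.0197959877433341
```

View pics/c15.png

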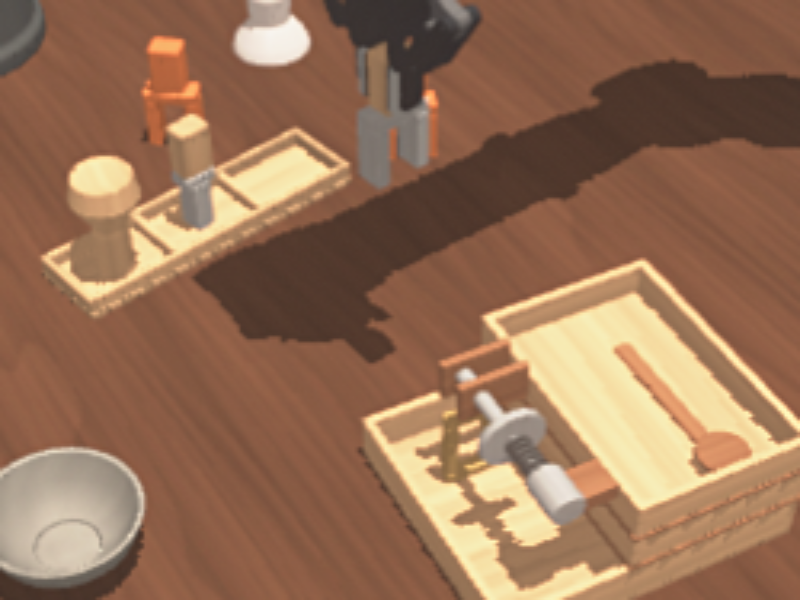

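The link is in the bottom tray at scene (351,270), the bar is through both lugs again, and the compartment is empty. I move over it.

```bash
python3 -m pendant '[[[-0.02,-0.2,0,0.003,1],[-0.04,-0.4,0,0.003,1],[-0.06,-0.6,0,0.003,1],[-0.08,-0.8,0,0.003,1],[-0.086,-0.92,0,0.003,1],[-0.086,-0.95,0,0.003,1],[-0.086,-0.95,0,0.003,1],[-0.086,-0.95,0,0.003,1],[-0.086,-0.95,0,0.003,1],[-0.086,-0.95,0,0.003,1]]]'
python3 -c "
from h import *
o=sensors.get_obs();print(o['time_s'],o['tcp_pos'],o['ee_rot'])"
```

```text
time_s: 10.3
tcp_pos: [0.4764, -0.225, 0.2244]
ee_rot: [0.996, 0.089, 0.0, -0.001]
ft_force: [-1.0, 0.2, -1.7]
width: 0.0192
10.3 [ 0.47637911 -0.22501776  0.22435323] [ 9.96008512e-01  8.92559782e-02  2.20054188e-04 -6.05183610e-04]
```

```bash
python3 -m pendant '[[[-0.006,-0.031,0,0,1],[-0.006,-0.031,-0.1,0,1],[-0.006,-0.031,-0.3,0,1],[-0.006,-0.031,-0.45,0,1],[-0.006,-0.031,-0.52,0,1],[-0.006,-0.031,-0.56,0,1],[-0.006,-0.031,-0.56,0,1],[-0.006,-0.031,-0.56,0,1],[-0.006,-0.031,-0.56,0,1]]]'
python3 - <<'E'
from h import *
snap('scene','s11');o=sensors.get_obs(); print(o['tcp_pos'],o['ee_rot'],o['ft_force'])
cv2.imwrite('pics/c16.png',cv2.resize(cv2.imread('pics/s11.png')[90:220,215:365],None,fx=5,fy=4.5))
E
```

```text
time_s: 11.05
tcp_pos: [0.4757, -0.2348, 0.114]
ee_rot: [0.996, 0.087, 0.002, 0.001]
ft_force: [-0.2, -0.0, -0.8]
width: 0.02
[ 0.47574428 -0.2348189   0.11414007] [0.99622123 0.08682946 0.00169319 0.00102386] [-0.56347895 -0.04752014 -1.63345824]
```

View pics/c16.png

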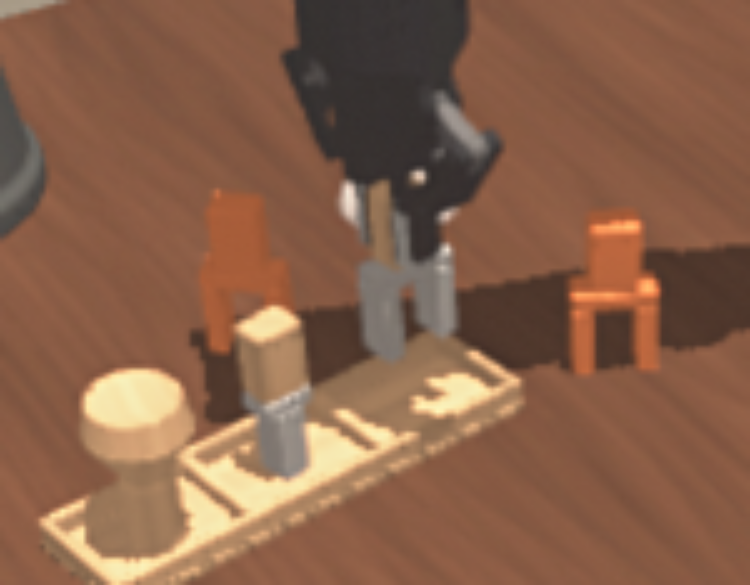

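The fork hangs upright over its empty compartment. I correct y by +3.5 mm and lower it.

```bash
python3 -m pendant '[[[-0.003,0.018,0,0,1],[-0.003,0.018,-0.07,0,1],[-0.003,0.018,-0.14,0,1],[-0.003,0.018,-0.2,0,1],[-0.003,0.018,-0.225,0,1],[-0.003,0.018,-0.235,0,1],[-0.003,0.018,-0.242,0,1],[-0.003,0.018,-0.242,0,1],[-0.003,0.018,-0.242,0,1],[-0.003,0.018,-0.242,0,1]]]'
python3 - <<'E'
from h import *
snap('scene','s12');o=sensors.get_obs(); print(o['tcp_pos'],o['ee_rot'],o['ft_force'])
cv2.imwrite('pics/c17.png',cv2.resize(cv2.imread('pics/s12.png')[90:220,215:365],None,fx=5,fy=4.5))
E
```

```text
time_s: 11.93
tcp_pos: [0.4743, -0.231, 0.0646]
ee_rot: [0.996, 0.087, 0.001, 0.0]
ft_force: [-0.2, 0.1, -0.3]
width: 0.0193
[ 0.47426191 -0.23094786  0.06458348] [9.96233019e-01 8.67125281e-02 7.23085271e-04 4.31228837e-04] [1.28602195 0.29779965 0.56723287]
```

View pics/c17.png

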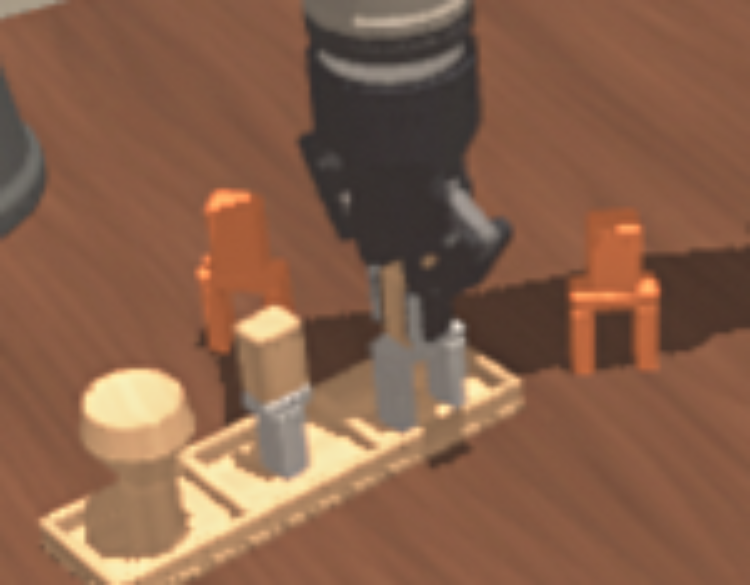

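The fork is back at the pick-up height with almost no floor force. I ease down 1 mm until it touches.

```bash
python3 -m pendant '[[[0,0,-0.003,0,1],[0,0,-0.005,0,1],[0,0,-0.005,0,1],[0,0,-0.005,0,1]]]'
```

```text
time_s: 12.32
tcp_pos: [0.4744, -0.231, 0.0646]
ee_rot: [0.996, 0.087, 0.001, 0.001]
ft_force: [-2.0, 2.2, 7.4]
width: 0.0198
```

```bash
python3 -m pendant '[[[0,0,0,0,0.6],[0,0,0,0,0.5],[0,0,0,0,0.4],[0,0,0,0,0.2],[0,0,0,0,-0.2],[0,0,0,0,-0.6],[0,0,0,0,-1],[0,0,0,0,-1],[0,0,0,0,-1],[0,0,0,0,-1]]]'
python3 - <<'E'
from h import *
snap('scene','s13');o=sensors.get_obs(); print(o['tcp_pos'],o['width'],o['ft_force'])
cv2.imwrite('pics/c18.png',cv2.resize(cv2.imread('pics/s13.png')[90:220,215:365],None,fx=5,fy=4.5))
E
```

```text
time_s: 13.15
tcp_pos: [0.4736, -0.2307, 0.0629]
ee_rot: [0.996, 0.087, -0.0, 0.0]
ft_force: [0.3, -0.8, -0.1]
width: 0.0856
[ 0.47362655 -0.2306616   0.06289012] 0.08532952694830244 [-0.15984632  0.28090678 -0.19296755]
```

View pics/c18.png

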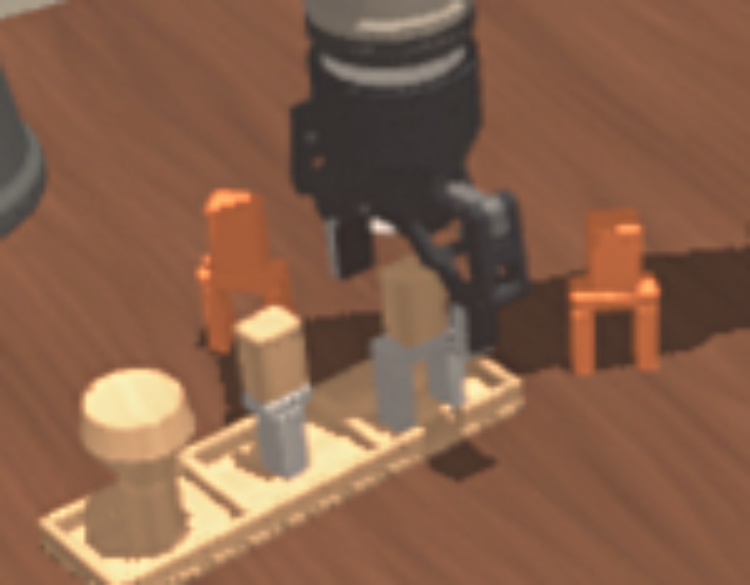

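The fork stands free and the jaws are clear of it. I retreat straight up.

```bash
python3 -m pendant '[[[0,0,0.05,0,-1],[0,0,0.15,0,-1],[0,0,0.35,0,-1],[0,0,0.55,0,-1],[0,0,0.75,0,-1],[0,0,0.9,0,-1],[-0.2,0,0.9,0,-1],[-0.4,0,0.9,0,-1],[-0.5,0,0.9,0,-1],[-0.5,0,0.9,0,-1],[-0.5,0,0.9,0,-1]]]'
python3 - <<'E'
from h import *
snap('scene','s14');snap('top','t14');o=sensors.get_obs(); print(o['tcp_pos'],o['ft_force'])
cv2.imwrite('pics/c19.png',cv2.resize(cv2.imread('pics/s14.png')[120:330,210:470],None,fx=3,fy=2.8))
P=cloud('scene',np.load('pics/s14.npy')).reshape(-1,3)
Q=P[(np.abs(P[:,0]-.475)<.05)&(np.abs(P[:,1]+.231)<.045)&(P[:,2]>.098)&(P[:,2]<.12)];print('fork top',Q.mean(0),len(Q))
for f in('scene0','s14'):
    P=cloud('scene',np.load(f'pics/{f}.npy')).reshape(-1,3);B=P[(P[:,1]>.13)&(P[:,1]<.15)&(P[:,2]>.105)&(P[:,2]<.12)&(P[:,0]>.5)];print('collar top',B.mean(0))
E
```

```text
time_s: 14.12
tcp_pos: [0.3731, -0.231, 0.244]
ee_rot: [0.996, 0.086, 0.001, 0.001]
ft_force: [1.1, 0.3, 0.4]
width: 0.0855
[ 0.37471813 -0.23041465  0.24356205] [ 0.5625205  -0.02845954 -0.48765231]
fork top [ 0.47313055 -0.22828836  0.10402017] 81
collar top [0.52397444 0.14213214 0.11031415]
collar top [0.52380266 0.14207469 0.1101372 ]
```

View pics/c19.png

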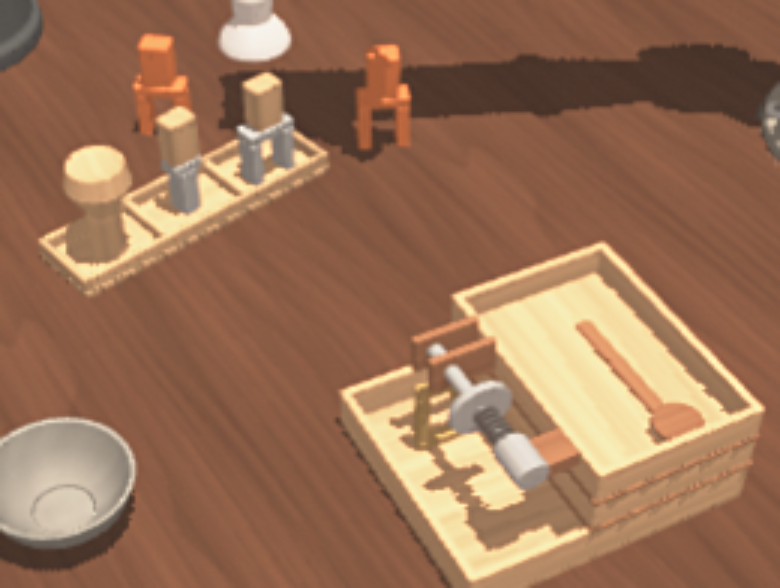

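View pics/t14.png

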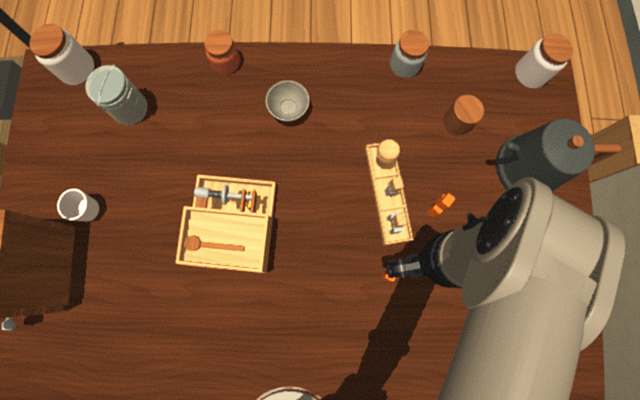

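The fork stands upright in its own compartment at scene (297,163), and the pick, whisk and orange look-alikes are in place. The link is in the bottom tray at (351,268) and the collar is back where it started. I hand in.

```bash
python3 -c "
from plant import ticket
print(ticket.close_job())"
```

```text
the job is handed in; nothing more can be done
None
```

I unlocked the tray set and handed the job in at about 14 s. I lowered the fork over the spring bar and pressed the collar to +y with about 4 N. The brass link dropped into the bottom tray. I then let the bar spring back and stood the fork upright in its own compartment again.

Last checks, none of which failed or disagreed:
- **Bar:** the collar is back within 0.2 mm of where it started, and the bar passes through both lugs again.
- **Link:** it is standing in the bottom tray. Its top was at about 0.07 m just after the drop, read from a single depth point because the area was in shadow; the later pictures agree.
- **Fork:** it stands upright with its top at 0.104 m, within about 4 mm of where it was.
- **Everything else:** the single-pronged tool, the whisk and the orange look-alikes look unmoved. The gripper is open and clear.

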